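# Draw a brass lamp stem out of its covered bin for inspection

## Task

The square brass lamp stem lies in the blue bin under a grey cover whose opening is shorter than the stem: without forcing it against the bin, tilt it and draw it out slantwise, one end first, until all of it is clear above the cover. Then hold it level in the air, about a hand's width above the middle of the white light panel, and finish while still holding it there. Leave everything else where it stands.

Things in the scene. Friction and masses are not known exactly. Their poses are not given: they have to be found in the camera images.
- stem_center (a point): centre of the lamp stem, a straight square brass tube 240 long, 20 wide and 20 high, about 0.2 kg, balanced at its centre; x runs along its length, z up as it lies. It rests level on two black battens in the bin, its length roughly along the bin's; its centre is about 56 above the bench.
- stem_end_a (a point): centre of one end face of the stem, 120 from its centre along its +x
- stem_end_b (a point): centre of the other end face, 120 from its centre along its -x
- opening (a point): centre of the rectangular opening (edged in orange) in the bin's cover, at the cover's top face, 95 above the bench; axes as the bin's. The opening is 170 along x and 135 along y; the cover is 6 thick and rigid.
- bin: blue bin fixed to the bench, 390 (its x) x 195 (its y) x 95 high, with a grey cover screwed on; origin at the centre of its underside, z up. Walls 6 thick. Inside, the floor is 30 above the bench and runs 378 along x and 183 along y; two black battens across it, centred at x = +80 and -80, are 20 wide with tops 46 above the bench. The cover's underside is 89 above the bench.
- panel: inspection light panel fixed to the bench, black frame with a white face, 260 (x) x 200 (y) x 10 high; origin at the centre of its underside, z up
- lamp_a: finished brass table-lamp body standing on its round foot, 160 high, foot 90 across; origin under its foot. Bystander.
- lamp_b: second identical brass lamp body, 160 high, foot 90 across; origin under its foot. Bystander.
- spray_can: yellow and red can, 60 across, 170 high; origin under its base. Bystander.
- glue_bottle: white bottle with a red cap, 52 across, 140 high; origin under its base. Bystander.
- screw_bin: small open blue plastic bin, 130 x 100 x 55 high; origin under its centre. Bystander.
- carton: brown cardboard carton, 150 x 120 x 90 high; origin under its centre. Bystander.
- screwdriver: screwdriver about 200 long, lying flat; bystander.
Things that resemble listed ones, but are neither listed nor needed, are in the scene too. Of the things like the part that bears stem_center, leave any that is turquoise; of the rest the larger one is meant.

How it is judged (in metres and radians):
On the way, in this order (a step that is already met when the one before it is completed fails the run):
1. the stem stands slantwise in the opening: one end more than 20 mm above the cover's top, the other more than 10 mm below it (x of stem_center in the frame of opening between -0.1 and 0.1 m and y of stem_center in the frame of opening between -0.08 and 0.08 m and ((z of stem_end_a in the frame of opening above 0.02 m and z of stem_end_b in the frame of opening below -0.01 m) or (z of stem_end_b in the frame of opening above 0.02 m and z of stem_end_a in the frame of opening below -0.01 m))), for 0.1 s.
2. the whole stem is clear above the cover: both end centres more than 20 mm above its top (z of each of stem_end_a, stem_end_b in the frame of opening above 0.02 m), for 0.1 s.
At the end, for the whole second after the job is handed in: The stem is gripped by the fingers and still, its centre within 50 mm horizontally of the panel's centre, both ends 50 to 230 mm above the bench, its length within 0.2 rad of level (horizontal distance between stem_center and panel below 0.05 m and height (world z) of stem_end_a between 0.05 and 0.23 m and height (world z) of stem_end_b between 0.05 and 0.23 m and angle between stem_center's own x axis and vertical between 1.371 and 1.771 rad and contact force between stem and the fingers above 1 N and linear speed of stem below 0.03 m/s); the arm keeps its last pose, push and grip.
It fails at once if the stem is forced against the bin or its cover with more than 40 N (contact force between stem and bin above 40 N).
It fails at once if a bystander is shifted by more than 30 mm (distance of any of lamp_a, lamp_b, spray_can, glue_bottle, screw_bin, carton, screwdriver from where it was at the start of the episode above 0.03 m).
It also fails if it takes over 42 s, if anything falls off the work surface, if the arm or the gripper's body presses on something with over 40 N, if the wrist force passes 120 N, or if a joint passes its speed limit or range.

## Robot

A 6-joint arm with a two-finger parallel gripper is mounted at the origin on the work surface. World frame = base frame: x ahead of the robot, y to its left, z up, the work surface at z = 0. Lengths are in mm, angles in rad, forces in N, time in s.
With the tool pointing down it reaches from about 275 to 975 mm from the base axis. Payload 8.4 kg.
Tool frame: the origin (TCP) lies on the centre line of the jaws, within the pads' length; the fingertips stand 17 mm ahead of it and the grasp point (between the pads) lies 2 mm behind it (arm.tip_extent is the distance from the TCP to the fingertips, in mm); z points along the fingers, y is the line along which they close (so a half turn about z gives the same grasp; the last joint's range is limited). The gripper opens to 92 mm and grips with 3 to 60 N. Pads are 20 mm wide; open, the fingers measure 128 mm over their backs; the gripper's body (75 mm by 189 mm) begins 69 mm behind the grasp point.
Start: joints at [1.292, 0.353, 1.633, -0, 1.155, -0.002], TCP at [170.798, 601.212, 231.583] pointing down, gripper open.
Joint ranges: [-2.63, 2.63], [-0.92, 2.1], [0.06, 2.66], [-1.3, 4.44], [0, 2.69], [-3.02, 3.02]. Speed limits (rad/s): [2.22, 2.22, 2.79, 3.14, 3.14, 3.14].

## Interface

Orientations are given as a unit quaternion [x, y, z, w].
In Python, from bench import arm gives the robot as it stands.
- The arm moves only by the tool play_rows, never from a script. Its argument "steps" is a list of rows, each a list of 3 entries, a list of its own where there are three numbers: the shift along the world's x, y, z in units of 25 mm (1.0 is 25 mm), then the turn, a rotation vector about the world's x, y, z in units of 6 degrees (1.0 is 6 degrees), then the finger opening in mm, from 0 to 91.9. A call has 1 to 10 rows; each row shifts and turns the commanded pose from where the row before left it; what a row does not reach is not made up. A row lasts 1/12 s, in which the tool goes at most 41.7 mm and 7.16 degrees, less where a joint would pass 70% of its speed; a pose out of reach is approached as far as the arm can. A call is refused whole if a number of a shift passes 1 or a number of a turn 1, either way. A call with a gripper value outside its range is refused whole. The fingers move at their own pace and stop on an object; "grip_force" is the grip in N (left out, the last holds). Time passes only in rows, so rows that do not move let the fingers close. It gives the time, the measured TCP pose, the force, the opening and the grip force at its end, in the units of the state.
- arm.state(): the state, without advancing time (a new reading comes with each control period).
- arm.grab_frame(name): name is "scene" or "side" or "wrist"; returns the picture (420x560x3 uint8, red, green, blue); there is no depth.
- arm.get_calibration(name): a dict with "fx", "fy", "cx", "cy" (pixels), "k1" (the pictures are not rectified: a ray, as slopes to the right and down, at radius r is drawn at 1 + k1 r^2 times it, then the intrinsics apply), "R" (3x3) and "t" (3): a world point X has camera coordinates R X + t. Camera axes: x right, y down, z forward; pixel columns grow to the right and rows downward; lengths in mm; the calibration is good to about 2 mm. A picture is of the moment at which its call begins: read the wrist's pose just before it. get_calibration takes no time and is no camera call; for the wrist camera it gives the pose at the moment of the call.
- arm.job_done(): hands the job in; it is judged then, once.
The state is a dict: "t": time; "joint_positions": joint angles; "dq": joint speeds; "effort": joint torques, N m; "position": TCP position; "eef_rot": TCP orientation; "ft_force": force on the tool from outside, world axes, zero at the start; "moment": the same for the moment, N m; "opening": finger opening in mm; "grasp_force": force on a finger pad.
Only numpy, scipy, OpenCV 4.12 (cv2) and the standard library are available. Lean on these libraries where they do the work, as an engineer would, in place of code of your own. Each camera call takes 0.05 s, during which the arm holds its last target. There are 200 camera calls.

## Working session

There is one attempt and no reset: what is moved stays moved. The work goes in short steps, Python scripts to look and compute and a tool call to move; the robot and the scene stay as the last step left them, time stands still between calls to the robot, and variables do not carry over. Pictures are saved under pics/ and viewed, at most 11 in all, crops included, and the job is handed in when it is done.

Besides the shell and the picture viewer there is one more tool, called after ">>>" as name(argument=value, ...), one argument or row to a line, values as JSON. play_rows: Moves the arm, as the interface text tells. Its arguments: {"type":"object","properties":{"steps":{"type":"array","items":{"type":"array"}},"grip_force":{"type":"number"}},"required":["steps"]}

```bash
mkdir -p pics; cat > h.py <<'E'
import numpy as np, cv2
from bench import arm
def save(n,f): 
    im=arm.grab_frame(n); cv2.imwrite(f'pics/{f}.png',im[:,:,::-1]); return im
def ray(c,u,v):
    K=np.array([[c['fx'],0,c['cx']],[0,c['fy'],c['cy']],[0,0,1.]])
    d=np.array([(u-c['cx'])/c['fx'],(v-c['cy'])/c['fy']]); p=d.copy()
    for _ in range(20): p=d/(1+c['k1']*(p@p))
    R=np.array(c['R']);t=np.array(c['t'])
    return -R.T@t, R.T@np.array([p[0],p[1],1])
def onz(c,u,v,z):
    o,d=ray(c,u,v); return o+d*(z-o[2])/d[2]
def proj(c,X):
    x=np.array(c['R'])@np.array(X,float)+np.array(c['t']); p=x[:2]/x[2]; p=p*(1+c['k1']*(p@p))
    return np.array([c['cx']+c['fx']*p[0],c['cy']+c['fy']*p[1]])
E
python3 - <<'E'
from h import *
print(arm.state())
ims=[]
for n in ('scene','side','wrist'):
    ims.append(save(n,n+'0')); c=arm.get_calibration(n); print(n,{k:np.round(v,3).tolist() for k,v in c.items()})
E
```

```text
{'t': 0.0, 'joint_positions': array([ 1.29160482e+00,  3.53648453e-01,  1.63416367e+00,  3.14491918e-05,
        1.15520365e+00, -2.36508220e-03]), 'dq': array([-1.52143503e-04,  8.87049669e-05,  1.35591183e-03, -1.77359158e-03,
        2.39259140e-04,  1.96775141e-04]), 'effort': array([-6.39587779e-04, -5.93840647e+01, -3.34215403e+01,  6.96687517e-02,
        2.35050183e-02, -1.70614403e-04]), 'position': array([170.64839821, 600.73795873, 230.85086012]), 'eef_rot': array([ 1.37977941e-01,  9.90435047e-01, -7.02501919e-04, -1.14080825e-04]), 'ft_force': array([-0.16569066, -0.37606908, -0.23542723]), 'moment': array([-0.04045654, -0.02978671, -0.0289848 ]), 'grasp_force': 0.0, 'opening': 92.06394971710047}
scene {'fx': 391.58, 'fy': 391.58, 'cx': 274.452, 'cy': 207.064, 'k1': -0.017, 'R': [[0.635, 0.772, 0.011], [0.601, -0.485, -0.636], [-0.486, 0.41, -0.772]], 't': [-424.505, -250.269, 1595.759]}
side {'fx': 544.084, 'fy': 544.084, 'cx': 281.602, 'cy': 208.736, 'k1': 0.038, 'R': [[-0.988, -0.156, -0.014], [-0.109, 0.749, -0.653], [0.113, -0.644, -0.757]], 't': [569.243, 62.105, 1965.219]}
wrist {'fx': 373.479, 'fy': 373.479, 'cx': 279.024, 'cy': 202.77, 'k1': -0.056, 'R': [[0.273, 0.962, -0.001], [0.929, -0.264, 0.258], [0.248, -0.071, -0.966]], 't': [-625.164, -28.52, 389.993]}
```

View pics/scene0.png

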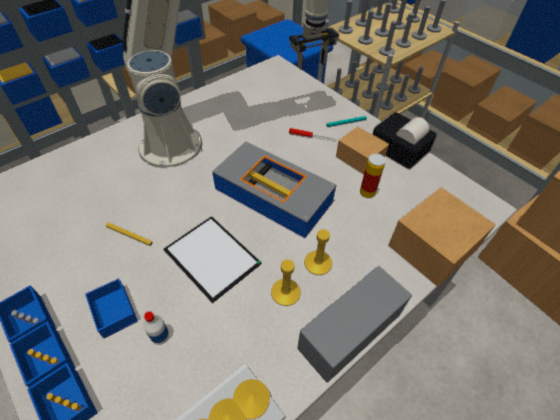

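View pics/side0.png

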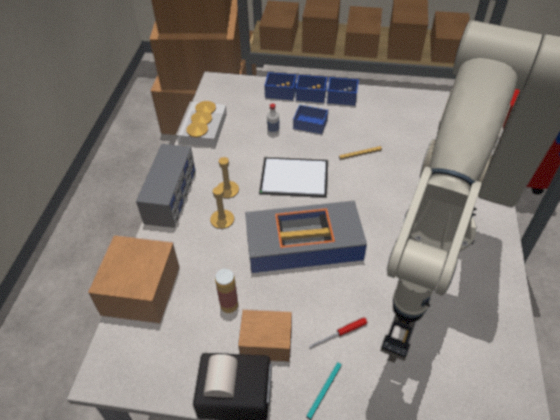

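View pics/wrist0.png

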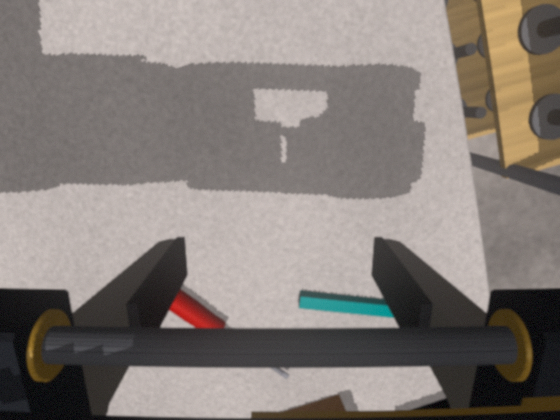

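The scene view shows the bin with its orange-edged opening at (273,180) and the stem inside at (272,184). The panel is at (212,257), the lamps at (287,285) and (320,255), and a smaller brass look-alike lies on the bench at (128,233). The side view shows the opening at (305,228) and the panel at (295,177). The wrist view shows only bench, the screwdriver and the turquoise look-alike.

```bash
cat > m.py <<'E'
from h import *
def big(m): 
    n,l,s,c=cv2.connectedComponentsWithStats(m.astype(np.uint8)); return l==1+np.argmax(s[1:,4])
for n,wo,wp in (('scene',(235,150,315,210),(155,210,270,305)),('side',(265,200,345,255),(250,145,340,205))):
    im=cv2.imread(f'pics/{n}0.png'); c=arm.get_calibration(n); hsv=cv2.cvtColor(im,cv2.COLOR_BGR2HSV)
    H,S,V=[hsv[:,:,i].astype(int) for i in range(3)]
    def win(m,w):
        o=np.zeros_like(m); o[w[1]:w[3],w[0]:w[2]]=m[w[1]:w[3],w[0]:w[2]]; return o
    def rect(m,z,name):
        y,x=np.nonzero(m); P=np.array([onz(c,a,b,z)[:2] for a,b in zip(x,y)],np.float32)
        (cx,cy),(w,h),a=cv2.minAreaRect(P); print(n,name,len(x),'c',round(cx,1),round(cy,1),'size',round(w,1),round(h,1),'ang',round(a,1))
    rect(win((H>=5)&(H<=16)&(S>120)&(V>90),wo),95,'opening')
    rect(big(win((H>=19)&(H<=30)&(S>120)&(V>80),wo)),62,'stem')
    rect(big(win((V>175)&(S<50),wp)),10,'panel')
    crop=im[wo[1]:wo[3],wo[0]:wo[2]]; cv2.imwrite(f'pics/c_{n}.png',cv2.resize(crop,None,fx=4.8,fy=4.8,interpolation=cv2.INTER_NEAREST))
a=cv2.imread('pics/c_scene.png'); b=cv2.imread('pics/c_side.png'); h=max(a.shape[0],b.shape[0])
cv2.imwrite('pics/cc.png',np.hstack([cv2.copyMakeBorder(i,0,h-i.shape[0],0,0,0) for i in (a,b)]))
E
python3 m.py
```

```text
scene opening 289 c 471.0 154.7 size 182.0 148.3 ang 16.2
scene stem 321 c 457.9 146.8 size 174.3 36.5 ang 15.2
scene panel 6198 c 534.5 -171.1 size 399.0 355.2 ang 51.1
side opening 294 c 474.2 152.6 size 181.5 145.7 ang 16.2
side stem 242 c 470.8 150.3 size 163.9 26.4 ang 15.1
side panel 2595 c 553.8 -180.5 size 366.3 323.9 ang 8.1
```

View pics/cc.png

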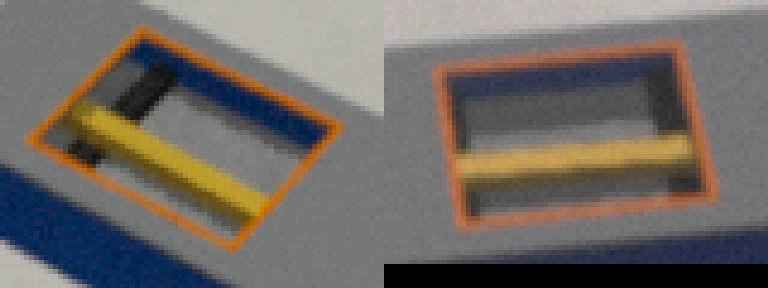

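The crops show the stem spanning the whole opening, its ends hidden under the cover. The opening measures 182 x 147 with its edging, at yaw 16.2°, which fits. The panel mask leaked, so I'll fix that and locate the lamps too.

```bash
python3 - <<'E'
from h import *
for n,p in (('scene',(212,257)),('side',(295,177))):
    im=cv2.imread(f'pics/{n}0.png'); c=arm.get_calibration(n)
    V=im.min(axis=2); w=((V>130)).astype(np.uint8)
    # black frame separates
    l=cv2.connectedComponents(w,connectivity=4)[1]; m=l==l[p[1],p[0]]
    y,x=np.nonzero(m); P=np.array([onz(c,a,b,10)[:2] for a,b in zip(x,y)],np.float32)
    print(n,'panel',len(x),cv2.minAreaRect(P))
for n,L in (('scene',[(286,291),(318,263),(150,335),(371,185),(362,150)]),('side',[(227,189),(222,218),(273,128),(228,300),(265,345)])):
    c=arm.get_calibration(n); print(n,[np.round(onz(c,*p,0)[:2]).tolist() for p in L])
# wrist camera position relative to tcp
c=arm.get_calibration('wrist');s=arm.state();print(-np.array(c['R']).T@np.array(c['t'])-s['position'])
E
```

```text
scene panel 3515 ((549.4449462890625, -164.30209350585938), (237.6998748779297, 177.49032592773438), 4.306417465209961)
side panel 93851 ((522.5292358398438, 4.42254638671875), (1693.7034912109375, 1590.964111328125), 0.7273359894752502)
scene [[794.0, -58.0], [783.0, 86.0], [657.0, -443.0], [662.0, 475.0], [509.0, 593.0]]
side [[800.0, -68.0], [786.0, 77.0], [684.0, -444.0], [688.0, 414.0], [540.0, 553.0]]
[-70.11731645  20.82648114 152.53811042]
```

>>> play_rows(
  steps=[
    [[0.67, -0.99, 0], [0, 0, 0.3], 50],
    [[0.67, -0.99, 0], [0, 0, 0.3], 50],
    [[0.67, -0.99, 0], [0, 0, 0.3], 50],
    [[0.67, -0.99, 0], [0, 0, 0.3], 50],
    [[0.67, -0.99, 0], [0, 0, 0.3], 50],
    [[0.67, -0.99, 0], [0, 0, 0.3], 50],
    [[0.67, -0.99, 0], [0, 0, 0.3], 50],
    [[0.67, -0.99, 0], [0, 0, 0.3], 50],
    [[0.67, -0.99, 0], [0, 0, 0.3], 50],
  ],
  grip_force=40,
)

```text
t: 0.9
position: [322.0, 377.1, 231.5]
eef_rot: [-0.004, 1.0, -0.0, -0.0]
ft_force: [0.3, 0.3, -0.5]
opening: 49.8
grasp_force: 0.0
```

>>> play_rows(
  steps=[
    [[0.67, -0.99, 0], [0, 0, 0.3], 50],
    [[0.67, -0.99, 0], [0, 0, 0.3], 50],
    [[0.67, -0.99, 0], [0, 0, 0.3], 50],
    [[0.67, -0.99, 0], [0, 0, 0.3], 50],
    [[0.67, -0.99, 0], [0, 0, 0.3], 50],
    [[0.67, -0.99, 0], [0, 0, 0.3], 50],
    [[0.67, -0.99, 0], [0, 0, 0.3], 50],
    [[0.67, -0.99, 0], [0, 0, 0.3], 50],
    [[0.67, -0.99, 0], [0, 0, 0.3], 50],
    [[0, 0, 0], [0, 0, 0], 50],
  ],
)

```text
t: 1.73
position: [474.5, 152.4, 231.6]
eef_rot: [-0.144, 0.99, -0.001, 0.001]
ft_force: [0.0, 0.1, -0.4]
opening: 49.7
grasp_force: 0.0
```

```bash
python3 - <<'E'
from h import *
s=arm.state(); print(s['t'],s['position'],s['eef_rot'],s['opening'],s['joint_positions'])
save('wrist','w1')
E
```

```text
1.7333 [474.50788537 152.43932356 231.61011793] [-1.43536145e-01  9.89644703e-01 -6.78484903e-04  5.25718064e-04] 49.739216240983396 [ 3.08871887e-01  1.54609520e-01  1.89903160e+00 -1.70689039e-03
  1.08713762e+00 -1.54919870e+00]
```

View pics/w1.png

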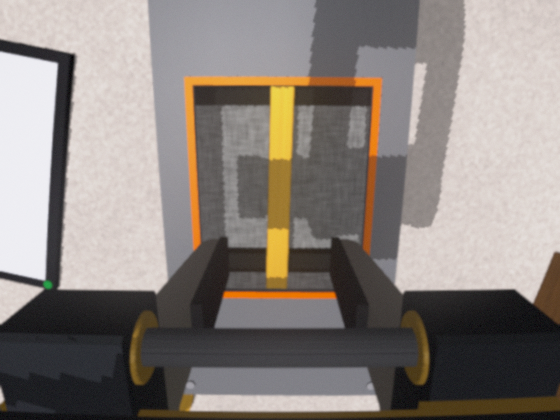

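The wrist view shows the orange opening spanning (190–380, 80–297). The stem runs vertically from (282,88) to its near end, visible at about (277,277). So the stem is shifted outwards along the bin's x.

```bash
python3 - <<'E'
from h import *
im=cv2.imread('pics/w1.png'); c=arm.get_calibration('wrist'); hsv=cv2.cvtColor(im,cv2.COLOR_BGR2HSV)
H,S,V=[hsv[:,:,i].astype(int) for i in range(3)]
m=(H>=19)&(H<=32)&(S>130)&(V>60); m[:82]=0; m[300:]=0; m[:,:250]=0;m[:,310:]=0
for r in (90,120,150,180,210,240,255,265,270,274,276,278,280):
    x=np.nonzero(m[r])[0]
    if len(x)>3:
        a=onz(c,x[0]-.5,r,66);b=onz(c,x[-1]+.5,r,66); print(r,x[0],x[-1],np.round((a+b)[:2]/2,1),round(np.linalg.norm(a-b),1))
o=(H>=5)&(H<=15)&(S>150)&(V>90); o[:60]=0;o[310:]=0; o[:,:170]=0;o[:,400:]=0
y,x=np.nonzero(o); P=np.array([onz(c,a,b,95)[:2] for a,b in zip(x,y)],np.float32); print(cv2.minAreaRect(P))
E
```

```text
90 269 295 [392.4 133.7] 22.1
120 270 293 [415.7 140.2] 20.0
150 269 291 [440. 146.] 19.6
180 269 290 [465.1 153. ] 19.1
210 268 288 [491.5 159.3] 18.6
240 267 288 [518.7 166.8] 19.9
255 266 288 [532.9 170.5] 21.1
265 266 288 [542.5 173.3] 21.3
270 265 288 [547.4 174.2] 22.3
274 266 287 [551.3 175.4] 20.5
276 266 286 [553.4 175.5] 19.6
278 267 286 [555.3 176.5] 18.7
280 267 286 [557.2 177.1] 18.7
((471.2834167480469, 156.70172119140625), (181.4159698486328, 146.31875610351562), 15.95913314819336)
```

```bash
python3 - <<'E'
from h import *
im=cv2.imread('pics/w1.png'); cv2.imwrite('pics/z1.png',cv2.resize(im[235:310,220:340],None,fx=6,fy=6,interpolation=cv2.INTER_NEAREST))
E
```

```text
(no output)
```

View pics/z1.png

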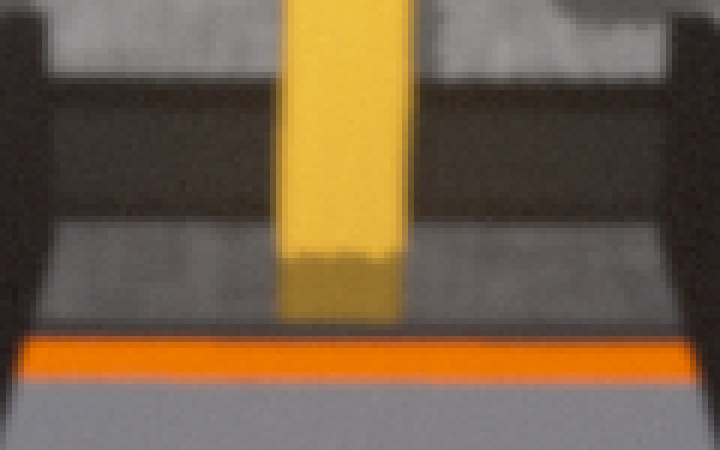

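The zoom shows the stem running on under the dark cover edge at crop row 322, so its far end isn't visible yet. I'll tilt the tool and look under the far edge.

>>> play_rows(
  steps=[
    [[-0.64, -0.18, -0.33], [0.23, -0.8, 0], 50],
    [[-0.64, -0.18, -0.33], [0.23, -0.8, 0], 50],
    [[-0.64, -0.18, -0.33], [0.23, -0.8, 0], 50],
    [[-0.64, -0.18, -0.33], [0.23, -0.8, 0], 50],
    [[-0.64, -0.18, -0.33], [0.23, -0.8, 0], 50],
    [[-0.64, -0.18, -0.33], [0.23, -0.8, 0], 50],
    [[0, 0, 0], [0, 0, 0], 50],
    [[0, 0, 0], [0, 0, 0], 50],
  ],
)

```text
t: 2.45
position: [372.9, 128.4, 180.4]
eef_rot: [-0.139, 0.956, 0.035, 0.254]
ft_force: [0.6, 0.8, 0.6]
opening: 50.0
grasp_force: 0.0
```

```bash
python3 - <<'E'
from h import *
s=arm.state(); print(s['t'],s['position'],s['eef_rot'],s['joint_positions'])
im=save('wrist','w2')
c=arm.get_calibration('wrist'); import json; json.dump({k:np.array(v).tolist() for k,v in c.items()},open('c2.json','w'))
o=np.array([471.8,155.5]);ex=np.array([.961,.276])
for d in (70,85,100,110,120,130,140): print(d,proj(c,[*(o+d*ex-[0,0]),66]).round(),proj(c,[*(o+d*ex),89]).round())
cv2.imwrite('pics/z2.png',cv2.resize(im[200:340,200:360,::-1],None,fx=4,fy=4,interpolation=cv2.INTER_NEAREST))
E
```

```text
2.45 [372.89468835 128.37200501 180.35994909] [-0.13936809  0.95637885  0.03505927  0.25433616] [ 0.36255728 -0.18098807  2.48780373 -0.12804889  0.31933068 -1.38663397]
70 [276. 273.] [276. 293.]
85 [276. 281.] [276. 301.]
100 [276. 289.] [275. 309.]
110 [276. 294.] [275. 314.]
120 [276. 299.] [275. 318.]
130 [276. 304.] [275. 323.]
140 [276. 308.] [275. 327.]
```

View pics/z2.png

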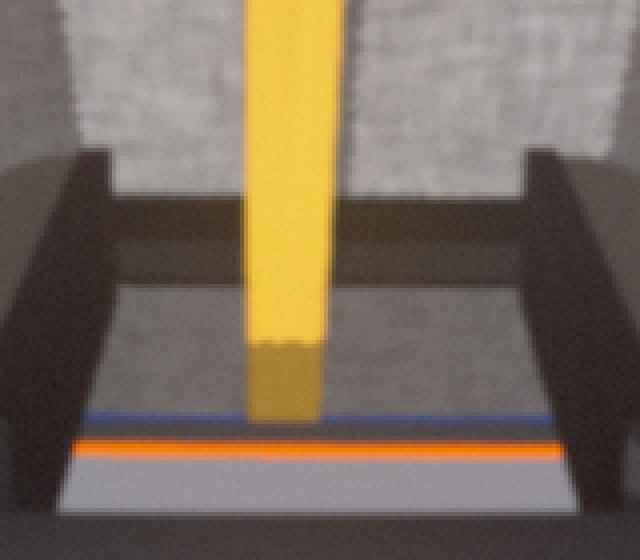

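The stem still passes beyond the cover edge (crop row 422), so the far end is at bin x of at least 120. That puts the stem's centre between about 0 and +34. I'll grip at bin x ≈ +50, straighten up first, and slide back later with checks.

>>> play_rows(
  steps=[
    [[0.98, 0.26, 0], [-0.23, 0.8, -0.05], 50],
    [[0.98, 0.26, 0], [-0.23, 0.8, -0.05], 50],
    [[0.98, 0.26, 0], [-0.23, 0.8, -0.05], 50],
    [[0.98, 0.26, 0], [-0.23, 0.8, -0.05], 50],
    [[0.98, 0.26, 0], [-0.23, 0.8, -0.05], 50],
    [[0.98, 0.26, 0], [-0.23, 0.8, -0.05], 50],
    [[0, 0, 0], [0, 0, 0], 50],
    [[0, 0, 0], [0, 0, 0], 50],
  ],
)

```text
t: 3.17
position: [527.0, 169.4, 181.5]
eef_rot: [-0.129, 0.992, -0.004, 0.001]
ft_force: [-0.4, 0.6, -0.1]
opening: 50.1
grasp_force: 0.0
```

```bash
python3 - <<'E'
from h import *
s=arm.state(); c=arm.get_calibration('wrist'); im=save('wrist','w3')[:,:,::-1]; print(s['t'],s['position'],s['eef_rot'],s['joint_positions'])
hsv=cv2.cvtColor(np.ascontiguousarray(im),cv2.COLOR_BGR2HSV)
H,S,V=[hsv[:,:,i].astype(int) for i in range(3)]
m=(H>=19)&(H<=32)&(S>130)&(V>60)
for r in range(60,320,20):
    x=np.nonzero(m[r,240:320])[0]+240
    if len(x)>3:
        a=onz(c,x[0]-.5,r,66);b=onz(c,x[-1]+.5,r,66); print(r,x[0],x[-1],np.round((a+b)[:2]/2,1),round(np.linalg.norm(a-b),1))
E
```

```text
3.1667 [527.00444038 169.37465584 181.52129083] [-1.28943695e-01  9.91645150e-01 -3.62824844e-03  5.06674447e-04] [ 0.31278222  0.2979502   1.83550496 -0.0086518   1.00848199 -1.51200932]
60 262 289 [429.6 141.2] 19.0
80 262 290 [442.1 144.8] 19.9
100 262 289 [455.2 147.9] 19.5
120 263 289 [468.3 151.7] 19.0
140 263 289 [481.8 155.2] 19.2
160 263 289 [495.7 158.9] 19.5
180 263 288 [510.  162.3] 19.0
200 264 288 [524.5 166.4] 18.5
220 263 290 [539.5 170.7] 21.1
240 265 288 [555.  174.8] 18.3
```

>>> play_rows(
  steps=[
    [[-0.14, -0.08, -0.6], [0, 0, 0], 50],
    [[-0.14, -0.08, -0.6], [0, 0, 0], 50],
    [[0, 0, -0.6], [0, 0, 0], 50],
    [[0, 0, -0.6], [0, 0, 0], 50],
    [[0, 0, -0.6], [0, 0, 0], 50],
    [[0, 0, -0.6], [0, 0, 0], 50],
    [[0, 0, -0.6], [0, 0, 0], 50],
    [[0, 0, -0.6], [0, 0, 0], 50],
    [[0, 0, 0], [0, 0, 0], 50],
    [[0, 0, 0], [0, 0, 0], 50],
  ],
)

```text
t: 4.05
position: [515.4, 163.7, 62.5]
eef_rot: [-0.129, 0.992, -0.004, 0.0]
ft_force: [-0.3, 0.2, 0.6]
opening: 50.0
grasp_force: 0.0
```

>>> play_rows(
  steps=[
    [[0, 0, 0], [0, 0, 0], 30],
    [[0, 0, 0], [0, 0, 0], 24],
    [[0, 0, 0], [0, 0, 0], 20],
    [[0, 0, 0], [0, 0, 0], 16],
    [[0, 0, 0], [0, 0, 0], 12],
    [[0, 0, 0], [0, 0, 0], 12],
    [[0, 0, 0], [0, 0, 0], 12],
  ],
  grip_force=40,
)

```text
t: 4.63
position: [516.6, 163.8, 62.6]
eef_rot: [-0.129, 0.992, -0.004, 0.001]
ft_force: [-0.6, 0.4, 6.9]
opening: 19.9
grasp_force: 40.0
```

>>> play_rows(
  steps=[
    [[0, 0, 0.14], [0, 0, 0], 12],
    [[0, 0, 0.14], [0, 0, 0], 12],
    [[0, 0, 0], [0, 0, 0], 12],
    [[-0.39, -0.11, 0], [0, 0, 0], 12],
    [[-0.39, -0.11, 0], [0, 0, 0], 12],
    [[-0.39, -0.11, 0], [0, 0, 0], 12],
    [[-0.38, -0.11, 0], [0, 0, 0], 12],
    [[-0.38, -0.11, 0], [0, 0, 0], 12],
    [[0, 0, 0], [0, 0, 0], 12],
    [[0, 0, 0], [0, 0, 0], 12],
  ],
)

```text
t: 5.47
position: [467.5, 149.8, 69.2]
eef_rot: [-0.129, 0.992, -0.004, 0.001]
ft_force: [0.6, -0.5, -2.2]
opening: 19.4
grasp_force: 40.0
```

```bash
python3 - <<'E'
from h import *
s=arm.state(); print(s['t'],s['position'],s['ft_force'],s['moment'],s['opening'])
a=save('scene','s4'); b=save('side','d4')
f=lambda i,x,y: cv2.resize(i[y:y+66,x:x+88,::-1],None,fx=4.5,fy=4.5,interpolation=cv2.INTER_NEAREST)
cv2.imwrite('pics/z4.png',np.hstack([f(a,235,150),f(b,262,195)]))
E
```

```text
5.4667 [467.51485839 149.82548763  69.20822167] [ 0.56942307 -0.52161107 -2.16311477] [ 0.06417651 -0.10329939  0.0167962 ] 19.424619387158767
```

View pics/z4.png

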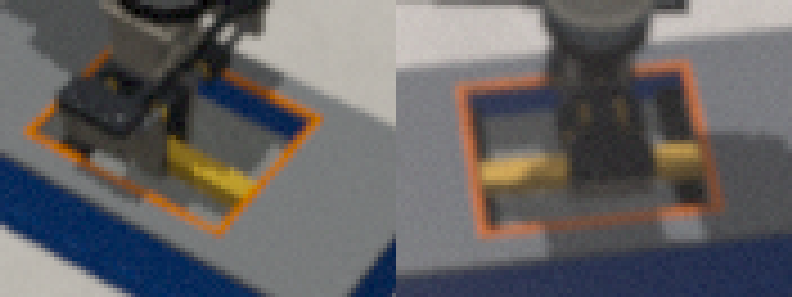

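The stem is lifted, with -2.2 N on the wrist. In the scene crop its far end is near (255,190), in the side crop near (482,175), both close to the orange far edge. I'll compute where it ends.

```bash
python3 - <<'E'
from h import *
o=np.array([471.8,155.5]);ex=np.array([.961,.276]);ey=np.array([-.276,.961])
tip=np.array([467.5,149.8]); sx=np.array([.967,.255])
for n,f,w in (('scene','s4',(255,165,310,215)),('side','d4',(262,220,300,250))):
    c=arm.get_calibration(n); hsv=cv2.cvtColor(cv2.imread(f'pics/{f}.png'),cv2.COLOR_BGR2HSV)
    H,S,V=[hsv[:,:,i].astype(int) for i in range(3)]
    m=(H>=18)&(H<=32)&(S>110)&(V>70); k=np.zeros_like(m); k[w[1]:w[3],w[0]:w[2]]=m[w[1]:w[3],w[0]:w[2]]
    y,x=np.nonzero(k); P=np.array([onz(c,a,b,73)[:2]-o for a,b in zip(x,y)]); q=P@ex; 
    i=np.argsort(q)[-8:]; print(n,len(x),q[i].round(),(P@ey)[i].round(),list(zip(x[i],y[i])))
    e=(H>=4)&(H<=16)&(S>110)&(V>70); k[:]=0; k[w[1]-10:w[3]+10,w[0]-10:w[2]+10]=e[w[1]-10:w[3]+10,w[0]-10:w[2]+10]
    y,x=np.nonzero(k); P=np.array([onz(c,a,b,95)[:2]-o for a,b in zip(x,y)]); j=abs(P@ey+5)<15; Q=(P@ex)[j]; print(' edge',np.percentile(Q[Q>60],[0,10,50,90]).round())
E
```

```text
scene 165 [73. 73. 74. 74. 74. 76. 76. 77.] [-24. -18. -12.  -7.  -1. -28. -16. -10.] [(np.int64(287), np.int64(195)), (np.int64(288), np.int64(194)), (np.int64(289), np.int64(193)), (np.int64(290), np.int64(192)), (np.int64(291), np.int64(191)), (np.int64(287), np.int64(196)), (np.int64(289), np.int64(194)), (np.int64(290), np.int64(193))]
 edge [85. 85. 88. 90.]
side 110 [77. 78. 78. 79. 79. 80. 80. 81.] [ -1.   3.   7. -15. -11.  -6.  -2.   2.] [(np.int64(282), np.int64(234)), (np.int64(282), np.int64(235)), (np.int64(282), np.int64(236)), (np.int64(281), np.int64(231)), (np.int64(281), np.int64(232)), (np.int64(281), np.int64(233)), (np.int64(281), np.int64(234)), (np.int64(281), np.int64(235))]
 edge [83. 84. 88. 92.]
```

>>> play_rows(
  steps=[
    [[-0.29, -0.08, 0], [0, 0, 0], 12],
    [[-0.29, -0.08, 0], [0, 0, 0], 12],
    [[0, 0, 0], [0, 0, 0], 12],
    [[0, 0, 0], [0, 0, 0], 12],
  ],
)

```text
t: 5.9
position: [452.9, 145.8, 69.0]
eef_rot: [-0.129, 0.992, -0.004, 0.0]
ft_force: [-0.1, 0.4, -2.8]
opening: 19.8
grasp_force: 40.0
```

```bash
python3 - <<'E'
from h import *
s=arm.state(); print(s['t'],s['position'],s['ft_force'],s['moment'])
save('scene','s5'); save('side','d5')
o=np.array([471.8,155.5]);ex=np.array([.961,.276]);ey=np.array([-.276,.961])
for n,f,w in (('scene','s5',(255,165,310,215)),('side','d5',(262,220,300,250)),('side','d0',(262,220,300,250))):
    c=arm.get_calibration(n); hsv=cv2.cvtColor(cv2.imread(f'pics/{f}.png'),cv2.COLOR_BGR2HSV)
    H,S,V=[hsv[:,:,i].astype(int) for i in range(3)]
    m=(H>=18)&(H<=32)&(S>110)&(V>70); k=np.zeros_like(m); k[w[1]:w[3],w[0]:w[2]]=m[w[1]:w[3],w[0]:w[2]]
    y,x=np.nonzero(k); P=np.array([onz(c,a,b,73 if f!='d0' else 66)[:2]-o for a,b in zip(x,y)]); q=P@ex
    i=np.argsort(q)[-8:]; print(f,len(x),q[i].round(),(P@ey)[i].round())
E
```

```text
5.9 [452.93238709 145.7692717   69.01332486] [-0.10537061  0.39984953 -2.84555635] [ 0.10327044 -0.09989302  0.07630957]
s5 176 [65. 65. 66. 66. 68. 68. 70. 76.] [-24. -18. -12.  -7. -22. -10. -26. -22.]
d5 82 [61. 62. 62. 63. 63. 64. 66. 66.] [  9. -13.  -8.  -4.   0.   5.  -9.  -4.][ WARN:0@3.544] global loadsave.cpp:275 findDecoder imread_('pics/d0.png'): can't open/read file: check file path/integrity
Traceback (most recent call last):
cv2.error: OpenCV(4.12.0) /io/opencv/modules/imgproc/src/color.cpp:199: error: (-215:Assertion failed) !_src.empty() in function 'cvtColor'
```

Both views now put the far end at bin x ≈ 66, so the stem's centre is about -54, the near end about -174, and the wall 15 mm away. Next I tilt 16° with the axis passing through the gap between batten and cover.

>>> play_rows(
  steps=[
    [[0, 0, 0.18], [0, 0, 0], 12],
    [[-0.024, -0.006, 0.146], [0.137, -0.515, 0], 12],
    [[-0.024, -0.006, 0.146], [0.137, -0.515, 0], 12],
    [[-0.024, -0.006, 0.146], [0.137, -0.515, 0], 12],
    [[-0.024, -0.006, 0.146], [0.137, -0.515, 0], 12],
    [[-0.024, -0.006, 0.146], [0.137, -0.515, 0], 12],
    [[0, 0, 0], [0, 0, 0], 12],
    [[0, 0, 0], [0, 0, 0], 12],
  ],
)

```text
t: 6.67
position: [450.2, 145.1, 92.1]
eef_rot: [-0.127, 0.982, 0.014, 0.138]
ft_force: [0.7, -0.5, -2.4]
opening: 19.7
grasp_force: 40.0
```

```bash
python3 - <<'E'
from h import *
from scipy.spatial.transform import Rotation as R
s=arm.state(); print(s['t'],s['position'],s['ft_force'],s['moment'],s['joint_positions'], R.from_quat(s['eef_rot']).as_matrix()[:,2])
b=save('side','d6'); a=save('scene','s6')
f=lambda i,x,y: cv2.resize(i[y:y+70,x:x+88,::-1],None,fx=4.5,fy=4.5,interpolation=cv2.INTER_NEAREST)
cv2.imwrite('pics/z6.png',np.hstack([f(a,235,150),f(b,262,190)]))
E
```

```text
6.6667 [450.1698026  145.1216522   92.10245795] [ 0.74766115 -0.52486976 -2.43219992] [ 0.03093164  0.15233716 -0.04920628] [ 0.32800519  0.21967427  2.2647296  -0.07176465  0.38146196 -1.43764917] [ 0.2670497   0.06267965 -0.9616422 ]
```

View pics/z6.png

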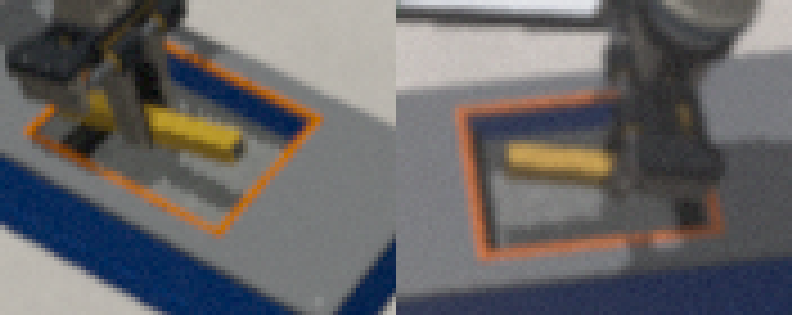

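The far end now stands free in the opening at scene pixel ≈ (288,183) and side pixel ≈ (287,225). I'll triangulate it before pulling.

```bash
python3 - <<'E'
from h import *
A=[];B=[]
for n,p in (('scene',(288,183)),('side',(287.3,225))):
    o,d=ray(arm.get_calibration(n),*p); d/=np.linalg.norm(d); M=np.eye(3)-np.outer(d,d); A.append(M);B.append(M@o)
X=np.linalg.solve(sum(A),sum(B)); r=X[:2]-[471.8,155.5]; print(X,r@[.961,.276],r@[-.276,.961],[np.linalg.norm(m@X-b) for m,b in zip(A,B)])
E
```

```text
[531.69166172 166.46289493 111.39074554] 60.58164591555556 -5.994756606104282 [np.float64(2.993327394216201), np.float64(2.9933273942163257)]
```

The end is at bin (61, -6), z 111, as planned. I'll slide along the axis, then tilt to 30°.

>>> play_rows(
  steps=[
    [[0.45, 0.12, 0.136], [0, 0, 0], 12],
    [[0.45, 0.12, 0.136], [0, 0, 0], 12],
    [[0.45, 0.12, 0.136], [0, 0, 0], 12],
    [[0.45, 0.12, 0.136], [0, 0, 0], 12],
    [[0.45, 0.12, 0.136], [0, 0, 0], 12],
    [[0, 0, 0], [0, 0, 0], 12],
    [[0, 0, 0], [0, 0, 0], 12],
  ],
)

```text
t: 7.35
position: [508.0, 160.5, 109.0]
eef_rot: [-0.127, 0.982, 0.014, 0.138]
ft_force: [-0.3, -0.5, -3.0]
opening: 19.7
grasp_force: 40.0
```

>>> play_rows(
  steps=[
    [[0.088, 0.023, 0.282], [0.12, -0.45, 0], 12],
    [[0.088, 0.023, 0.282], [0.12, -0.45, 0], 12],
    [[0.088, 0.023, 0.282], [0.12, -0.45, 0], 12],
    [[0.088, 0.023, 0.282], [0.12, -0.45, 0], 12],
    [[0.088, 0.023, 0.282], [0.12, -0.45, 0], 12],
    [[0, 0, 0], [0, 0, 0], 12],
    [[0, 0, 0], [0, 0, 0], 12],
    [[0, 0, 0], [0, 0, 0], 12],
  ],
)

```text
t: 8.02
position: [517.6, 163.0, 143.8]
eef_rot: [-0.124, 0.958, 0.03, 0.256]
ft_force: [0.2, -0.2, -1.7]
opening: 19.4
grasp_force: 40.0
```

```bash
python3 - <<'E'
from h import *
s=arm.state(); print(s['t'],s['position'],s['ft_force'],s['joint_positions'],s['opening'])
b=save('side','d7'); a=save('scene','s7')
f=lambda i,x,y: cv2.resize(i[y:y+100,x:x+100,::-1],None,fx=4,fy=4,interpolation=cv2.INTER_NEAREST)
cv2.imwrite('pics/z7.png',np.hstack([f(a,225,125),f(b,255,165)]))
E
```

```text
8.0167 [517.63546491 162.9879925  143.77267439] [ 0.15706153 -0.23730188 -1.65880983] [ 0.32905277  0.16863185  2.26410059 -0.22188021  0.19403294 -1.29170407] 19.401165536112156
```

View pics/z7.png

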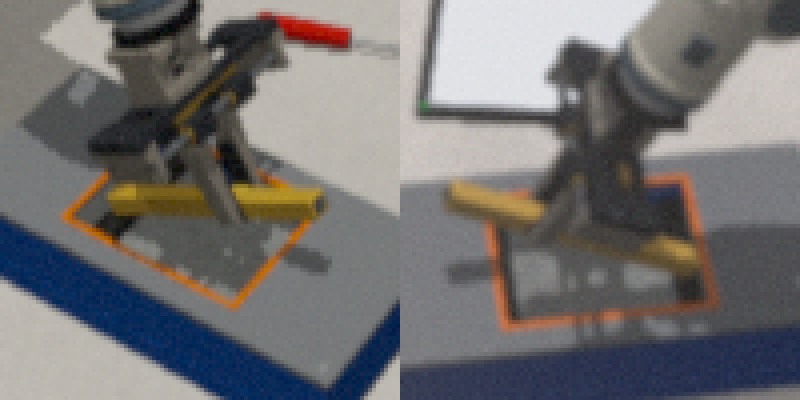

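The stem stands slantwise in the opening: far end high, near end below the cover and clear of the orange edge (scene crop (112,200), side crop (690,255)). Next I draw it along and up.

>>> play_rows(
  steps=[
    [[0.39, 0.1, 0.38], [0, 0, 0], 12],
    [[0.39, 0.1, 0.38], [0, 0, 0], 12],
    [[0.39, 0.1, 0.38], [0, 0, 0], 12],
    [[0.39, 0.1, 0.38], [0, 0, 0], 12],
    [[0, 0, 0.55], [0, 0, 0], 12],
    [[0, 0, 0.55], [0, 0, 0], 12],
    [[0, 0, 0.55], [0, 0, 0], 12],
    [[0, 0, 0.55], [0, 0, 0], 12],
    [[0, 0, 0], [0, 0, 0], 12],
    [[0, 0, 0], [0, 0, 0], 12],
  ],
)

```text
t: 8.95
position: [557.2, 173.3, 237.4]
eef_rot: [-0.124, 0.958, 0.03, 0.257]
ft_force: [0.0, -0.9, -2.2]
opening: 19.5
grasp_force: 40.0
```

```bash
python3 - <<'E'
from h import *
s=arm.state(); print(s['t'],s['position'],s['eef_rot'],s['ft_force'],s['joint_positions'],s['opening'])
E
```

```text
8.95 [557.20138885 173.26592816 237.4083111 ] [-0.12353198  0.95798621  0.03005967  0.25709665] [ 0.04058569 -0.89773594 -2.23899715] [ 0.3214177   0.0658387   2.10378689 -0.08809957  0.45110805 -1.43679389] 19.548953060230904
```

>>> play_rows(
  steps=[
    [[0.07, -0.94, 0], [-0.16, 0.604, 0], 12],
    [[0.07, -0.94, 0], [-0.16, 0.604, 0], 12],
    [[0.07, -0.94, 0], [-0.16, 0.604, 0], 12],
    [[0.07, -0.94, 0], [-0.16, 0.604, 0], 12],
    [[0.07, -0.94, 0], [-0.16, 0.604, 0], 12],
    [[0.07, -0.94, 0], [-0.16, 0.604, 0], 12],
    [[0.07, -0.94, 0], [-0.16, 0.604, 0], 12],
    [[0.07, -0.94, 0], [-0.16, 0.604, 0], 12],
    [[0.07, -0.94, 0], [0, 0, 0], 12],
    [[0.07, -0.94, 0], [0, 0, 0], 12],
  ],
)

```text
t: 9.78
position: [574.7, -62.9, 235.0]
eef_rot: [-0.129, 0.992, -0.003, -0.001]
ft_force: [0.9, 0.6, -1.8]
opening: 19.4
grasp_force: 40.0
```

>>> play_rows(
  steps=[
    [[0.07, -0.94, 0], [0, 0, 0], 12],
    [[0.07, -0.94, 0], [0, 0, 0], 12],
    [[0.07, -0.94, 0], [0, 0, 0], 12],
    [[0.07, -0.94, 0], [0, 0, 0], 12],
    [[0, 0, -0.8], [0, 0, 0], 12],
    [[0, 0, -0.8], [0, 0, 0], 12],
    [[0, 0, -0.8], [0, 0, 0], 12],
    [[0, 0, -0.8], [0, 0, 0], 12],
    [[0, 0, -0.8], [0, 0, 0], 12],
    [[0, 0, -0.8], [0, 0, 0], 12],
  ],
)

```text
t: 10.62
position: [580.6, -155.8, 114.5]
eef_rot: [-0.129, 0.992, -0.003, -0.001]
ft_force: [0.4, 0.2, -3.3]
opening: 19.6
grasp_force: 40.0
```

>>> play_rows(
  steps=[
    [[0, 0, 0], [0, 0, 0], 12],
    [[0, 0, 0], [0, 0, 0], 12],
    [[0, 0, 0], [0, 0, 0], 12],
    [[0, 0, 0], [0, 0, 0], 12],
  ],
)

```text
t: 10.95
position: [582.1, -156.1, 118.1]
eef_rot: [-0.129, 0.992, -0.004, 0.001]
ft_force: [0.0, -0.0, -2.6]
opening: 19.6
grasp_force: 40.0
```

```bash
python3 - <<'E'
from h import *
s=arm.state(); print(s['t'],s['position'],s['eef_rot'],s['ft_force'],s['opening'],s['dq'])
b=save('side','d8'); a=save('scene','s8')
cv2.imwrite('pics/z8.png',np.hstack([cv2.resize(i[y:y+150,x:x+150,::-1],(400,400)) for i,x,y in ((a,140,160),(b,220,100))]))
E
```

```text
10.95 [ 582.1102266  -156.12478324  118.092833  ] [-1.28867653e-01  9.91653329e-01 -3.98431384e-03  9.63800394e-04] [ 0.02739655 -0.03924085 -2.58394259] 19.637151252452437 [-0.00117292 -0.00878928 -0.00197516  0.00169196 -0.00242274  0.00095441]
```

View pics/z8.png

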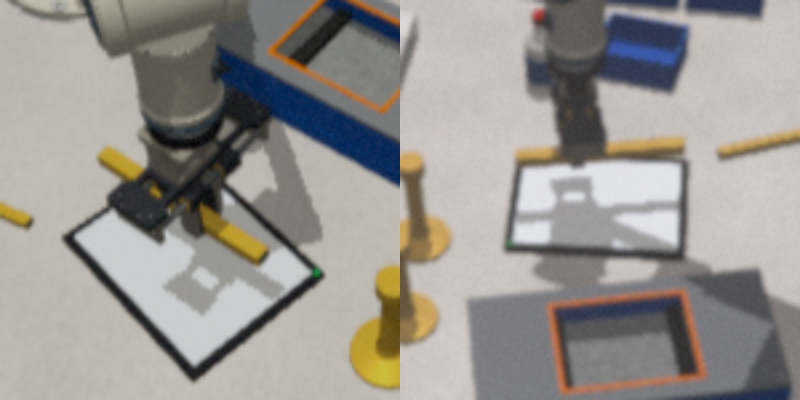

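The stem is held level over the panel. Its ends are at scene ≈ (179,218) and (238,256), side ≈ (326,154) and (264,158). I'll check those numerically before handing in.

```bash
python3 - <<'E'
from h import *
E=[]
for ps,pd in (((178.6,218.1),(326.1,154.4)),((238.3,255.6),(264.3,157.8))):
    A=[];B=[]
    for n,p in (('scene',ps),('side',pd)):
        o,d=ray(arm.get_calibration(n),*p); d/=np.linalg.norm(d); M=np.eye(3)-np.outer(d,d); A.append(M);B.append(M@o)
    E.append(np.linalg.solve(sum(A),sum(B)))
print(np.round(E),np.mean(E,0),np.linalg.norm(E[0]-E[1]))
m=np.mean(E,0); d=np.hypot(*(m[:2]-[549.4,-164.3])); print(d)
if d<25 and all(85<e[2]<150 for e in E): print(arm.job_done())
E
```

```text
[[ 435. -196.  112.]
 [ 664. -136.  119.]] [ 549.5573395  -165.58220965  115.75944083] 236.47422294879436
1.2918271220048114
the job is handed in; nothing more can be done
None
```

The lamp stem was drawn out of the bin slantwise without pressing on it. It is held level with its centre about 105 mm above the panel face and about 1 mm from the panel's centre by camera measurement; the job is handed in, and no verdict came back.

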